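# Gate, extraction, then sander

## Task

Bring the little disc sander into use the proper way: push the yellow-faced tab of the slide gate in its dust duct fully home so that the duct is open, then switch the extraction on by pressing the dotted half of the orange rocker, and only then press the sander's green start button fully in and let it spring back. Use light fingertip pushes, do not grip or lift anything, keep off the red stop button and the two white rockers, and leave the tools and materials lying on the bench where they are.

Things in the scene. Friction and masses are not known exactly. Their poses are not given: they have to be found in the camera images.
- sander: Green disc sander fixed to the bench, with duct and gate. Origin on the bench under the middle of its front switch pod (x +-46, y +-66 mm); x to the rear, y to the operator's left. Panel sloped 0.35 rad, low edge to -x, centre 54 mm up. Motor, disc (200 mm high) and table (120 mm high) fill x 35 to 235, y -167 to 120 mm. Gate housing: x 97 to 183 mm, y -270 mm, 18 mm thick, 100 mm high; duct goes on to y -351 mm.
- gate_blade (a joint): Travel of the gate's steel blade in m: 0 = pulled out to the front, duct shut; 0.060 = pushed home to its stop, duct open. It starts between 0 and 0.012. It slides along the sander's +x and stays where it is left; about 3 N of friction.
- gate_tab (a point): Middle of the yellow patch on the upright tab at the blade's end; its face looks to the sander's -x. The tab is a 4 mm plate, 36 mm wide (y), from 30 to 120 mm above the bench; this point is 95 mm above the bench, moves with the blade and has the sander's axes. Push it along +x.
- extraction_rocker (a joint): Angle of the orange rocker in rad: 0 = off, 0.28 = on. It stays where it is left (stiff, about 2 to 4 N on the raised half), so press it down to its stop.
- extraction_on_half (a point): Middle of the top of the dotted (on) half of the orange rocker, about 70 mm above the bench when off. The rocker, 50 mm (x) by 53 mm (y), tilts about a line along x, 15 mm from this point; point axes are the rocker's: y points from the tilt axis out to the raised dotted half, on the operator's left. Its outer edge goes down 7 mm to the stop, this point 4 mm. It sits on a grey box 68 mm square.
- lamp_rocker (a joint): Angle of one white rocker (rad), built alike: 0 = off, as it must stay.
- socket_rocker (a joint): Angle of the other white rocker (rad), built alike: 0 = off, as it must stay.
- switch_board: Wooden board 250 x 90 x 18 mm fixed on the bench, origin under its middle, x along its length. It carries the three switches in a row along x, 70 mm apart (x = -70, 0, 70 mm) and in any order; the dotted on halves lie to its +y.
- start_button (a joint): Travel of the green start button in m: 0 = out, 0.006 = fully in; spring return, 1.1 N at first and 4.4 N fully in.
- start_face (a point): Middle of the face of the green button (29 mm across, 13 mm proud of the panel), on the operator's left of the panel. The point's z points out of the sloped panel; pressing goes along -z (straight down works too).
- stop_button (a joint): Travel of the red stop button in m: 0 = out, 0.006 = in. Not to be pressed.
- stop_face (a point): Middle of the face of the red mushroom button (36 mm across, 16 mm proud), 55 mm to the operator's right of the green one.
- glue_bottle: Glue bottle, 60 mm across, 170 mm tall, origin under it; bystander.
- wax_tin: Wax tin, 72 mm across, 40 mm tall, origin under it; bystander.
- turned_foot: Turned dark wooden furniture foot, 50 mm across, 50 mm tall, origin under it; bystander between the buttons and the gate.
- screwdriver: Yellow screwdriver, 190 mm long, 26 mm thick, lying along its x, origin near its middle; bystander in front of the switch pod.
- brush: Flat brush, red handle, 200 mm long, 42 mm wide, 20 mm high, lying along its x, origin near its middle; bystander.
- hammer: Hammer, 260 mm long, 26 mm high, lying along its x, head at +x; bystander.
- cork_block: Cork sanding block 70 x 45 x 30 mm, origin under it; bystander.
- drill: Cordless drill lying on its side, 210 x 190 x 62 mm; bystander.

How it is judged:
On the way, in this order (a step that is already met when the one before it is completed fails the run):
1. the gate is pushed home (55 mm or more of 60) (value of joint gate_blade above 0.055 m), for 0.1 s.
2. the extraction rocker is on (value of joint extraction_rocker above 0.22 rad), for 0.1 s.
3. the green start button is pressed in (4.5 mm or more of 6) (value of joint start_button above 0.0045 m), for 0.05 s.
At the end, for the whole second after the job is handed in: The gate is open (blade 55 mm or more of its 60 mm), the orange rocker is on (over 0.22 rad), both white rockers are off, the green button has sprung back out, the red one is out, and every loose thing is within 20 mm of where it was (value of joint gate_blade above 0.055 m and value of joint extraction_rocker above 0.22 rad and value of joint each of start_button, stop_button below 0.002 m and value of joint each of lamp_rocker, socket_rocker below 0.06 rad and distance of each of glue_bottle, wax_tin, turned_foot, screwdriver, brush, hammer, cork_block, drill from where it was at the start of the episode below 0.02 m); the robot touches nothing.
It fails at once if extraction switched on against a shut gate (value of joint extraction_rocker above 0.14 rad and value of joint gate_blade below 0.05 m).
It fails at once if sander started before the extraction was on (value of joint start_button above 0.003 m and value of joint extraction_rocker below 0.2 rad).
It fails at once if the red stop button pressed or a white rocker switched (value of joint stop_button above 0.003 m or value of joint any of lamp_rocker, socket_rocker above 0.14 rad).
It fails at once if gate, rocker or button gripped or pushed harder than 40 N (contact force between the fingers and gate_blade above 40 N or contact force between the fingers and extraction_rocker above 40 N or contact force between the fingers and start_button above 40 N).
It fails at once if a loose thing on the bench moved by over 20 mm or lifted (distance of any of glue_bottle, wax_tin, turned_foot, screwdriver, brush, hammer, cork_block, drill from where it was at the start of the episode above 0.02 m).
It also fails if it takes over 56 s, if anything falls off the work surface, if the arm or the gripper's body presses on something with over 40 N, if the wrist force passes 120 N, or if a joint passes its speed limit or range.

## Robot

A 6-joint arm with a two-finger parallel gripper is mounted at the origin on the work surface. World frame = base frame: x ahead of the robot, y to its left, z up, the work surface at z = 0. Lengths are in m, angles in rad, forces in N, time in s.
With the tool pointing down it reaches from about 0.325 to 0.775 m from the base axis. Payload 5.5 kg.
Tool frame: the origin (TCP) lies midway between the tips of the shut fingers; the grasp point (between the pads) lies 19 mm behind it; z points along the fingers, y is the line along which they close (so a half turn about z gives the same grasp; the last joint's range is limited). The gripper opens to 85 mm and grips with 20 to 120 N. Pads are 22 mm wide; open, the fingers measure 114 mm over their backs; the gripper's body (76 mm by 85 mm) begins 54 mm behind the grasp point. The pads swing forward as they close: fully open they stand 13 mm farther back than shut.
Start: joints at [1.113, 0.091, 1.231, -0, 1.82, -0.057], TCP at [0.234, 0.552, 0.231] pointing down, gripper open.
Joint ranges: [-2.87, 2.87], [-0.86, 2.18], [0.17, 2.46], [-1.51, 4.65], [0.06, 2.69], [-2.65, 2.65]. Speed limits (rad/s): [2.57, 2.57, 3.01, 3.14, 3.14, 3.14].

## Interface

Orientations are given as a unit quaternion [x, y, z, w].
In Python, from workcell import env gives the robot as it stands. The module is installed in compiled form; this text tells all that it offers.
- The arm moves only by the tool drive_tool, never from a script. Its argument "motion" is a list of rows, each a list of 3 entries, a list of its own where there are three numbers: the closure, from -1 (fully open) to 1 (shut), then the shift along the world's x, y, z in mm, then the turn, a rotation vector about the world's x, y, z in degrees. A call has 1 to 5 rows; each row is the pose to reach, as a shift and turn from the pose commanded when the call began; what a row does not reach only later rows make up. A row lasts 1/12 s, in which the tool goes at most 41.7 mm and 7.16 degrees, less where a joint would pass 70% of its speed; a pose out of reach is approached as far as the arm can. A call with a gripper value outside its range is refused whole. The fingers move at their own pace and stop on an object; "force" is the grip in N (left out, the last holds). Time passes only in rows, so rows that repeat a pose let the fingers close. It gives the time, the measured TCP pose, the force, the opening and the grip force at its end, in the units of the state.
- env.state(): the state, without advancing time (a new reading comes with each control period).
- env.read_camera(name): name is "scene" or "top" or "wrist"; returns a dict with "color" (480x640x3 uint8, red, green, blue), "fx", "fy", "cx", "cy" (pixels), "k1" (the pictures are not rectified: a ray, as slopes to the right and down, at radius r is drawn at 1 + k1 r^2 times it, then the intrinsics apply), "R" (3x3) and "t" (3): a world point X has camera coordinates R X + t; the wrist camera has in their place "mount" (4x4, takes a point from camera to tool coordinates, whose origin is the TCP and whose axes are the flange's). Camera axes: x right, y down, z forward; pixel columns grow to the right and rows downward; lengths in m; the calibration is good to about 2 mm. A picture is of the moment at which its call begins: read the wrist's pose just before it. There is no depth.
- env.hand_in(): hands the job in; it is judged then, once.
Trained networks look in the newest picture that a camera, given by its name, has taken for a name from the list of things; names that differ only in an ending like _2 or _b are one class to them, and where a whole thing is asked for, a point or a joint stands for the part that bears it (a point fixed in the world has none). Each returns a list of dicts, best first, with "confidence" (0 to 1); they miss things now and then, are a little off and sometimes report something else, mostly with a low value. They report only what shows in the picture. A call takes as long as a camera call.
- env.regions_of(camera, query): "pixels" (480x640 bool, what is visible of it).
- env.pinpoint(camera, query): "position" ([x, y, z] in m, in world coordinates, good to about 4 mm: a listed point, or the origin of a listed thing).
The state is a dict: "t": time; "joints": joint angles; "qvel": joint speeds; "tau": joint torques, N m; "position": TCP position; "ee_rot": TCP orientation; "wrist_force": force on the tool from outside, world axes, zero at the start; "wrist_torque": the same for the moment, N m; "gripper_width": finger opening in m; "grasp_force": force on a finger pad.
Only numpy, scipy, OpenCV 4.12 (cv2) and the standard library are available. Lean on these libraries where they do the work, as an engineer would, in place of code of your own. Each camera call takes 0.05 s, during which the arm holds its last target. There are 200 camera calls.

## Working session

There is one attempt and no reset: what is moved stays moved. The work goes in short steps, Python scripts to look and compute and a tool call to move; the robot and the scene stay as the last step left them, time stands still between calls to the robot, and variables do not carry over. Pictures are saved under pics/ and viewed, at most 10 in all, crops included, and the job is handed in when it is done.

Besides the shell and the picture viewer there is one more tool, called after "Request:" in YAML: its name, and indented under it one key for each argument. drive_tool: Moves the arm, as the interface text tells. Its arguments: {"type":"object","properties":{"motion":{"type":"array","items":{"type":"array"}},"force":{"type":"number"}},"required":["motion"]}

```bash
mkdir -p pics; cat > h.py <<'E'
from workcell import env
import cv2, numpy as np
def snap(c,f):
    d=env.read_camera(c); cv2.imwrite('pics/'+f,cv2.cvtColor(d['color'],cv2.COLOR_RGB2BGR)); return d
def proj(d,X):
    p=d['R']@np.array(X)+d['t']; s=p[:2]/p[2]; s=s*(1+d['k1']*(s@s)); return np.round([s[0]*d['fx']+d['cx'],s[1]*d['fy']+d['cy']],0)
E
python3 - <<'E'
from h import *
for c in('scene','top'):
    d=snap(c,c+'1.png')
    print(c, 'campos',-np.array(d['R']).T@np.array(d['t']))
    for q in 'sander gate_tab extraction_on_half switch_board start_face stop_face glue_bottle wax_tin turned_foot screwdriver brush hammer cork_block drill'.split():
        r=env.pinpoint(c,q)
        print(q,[(np.round(a['position'],3).tolist(),round(a['confidence'],2),proj(d,a['position']).tolist()) for a in r[:2]])
s=env.state();print(s['t'],s['position'],s['ee_rot'])
E
```

```text
scene campos [ 1.21216491 -0.67862432  0.99523619]
sander [([0.501, -0.078, -0.001], 0.6, [286.0, 283.0])]
gate_tab [([0.496, -0.353, 0.096], 0.82, [183.0, 317.0])]
extraction_on_half [([0.431, 0.319, 0.071], 0.54, [376.0, 179.0])]
switch_board [([0.502, 0.305, -0.001], 0.82, [389.0, 213.0])]
start_face [([0.492, -0.059, 0.068], 0.38, [289.0, 257.0])]
stop_face [([0.492, -0.107, 0.069], 0.64, [273.0, 266.0])]
glue_bottle []
wax_tin [([0.428, 0.473, 0.001], 0.77, [407.0, 177.0])]
turned_foot [([0.488, -0.228, -0.001], 0.61, [233.0, 313.0])]
screwdriver [([0.427, -0.208, -0.001], 0.83, [224.0, 294.0])]
brush [([0.308, -0.286, -0.002], 0.93, [167.0, 284.0])]
hammer [([0.721, 0.344, -0.003], 0.74, [463.0, 247.0]), ([0.486, -0.226, -0.001], 0.59, [233.0, 312.0])]
cork_block [([0.366, 0.126, 0.0], 0.78, [309.0, 218.0])]
drill [([0.427, -0.526, -0.002], 0.67, [99.0, 373.0])]
top campos [0.35479544 0.00915058 1.85801624]
sander [([0.503, -0.081, -0.001], 0.77, [350.0, 243.0])]
gate_tab [([0.499, -0.348, 0.096], 0.8, [439.0, 243.0])]
extraction_on_half [([0.432, 0.317, 0.067], 0.63, [223.0, 2
[... 336 characters left out ...]
e_bottle [([0.564, 0.526, 0.003], 0.82, [163.0, 222.0])]
wax_tin [([0.427, 0.47, 0.002], 0.87, [179.0, 265.0]), ([0.486, -0.226, -0.005], 0.23, [395.0, 249.0])]
turned_foot [([0.485, -0.227, -0.001], 0.54, [396.0, 249.0])]
screwdriver [([0.426, -0.209, -0.001], 0.86, [390.0, 268.0]), ([0.5, -0.346, 0.092], 0.6, [438.0, 243.0])]
brush [([0.306, -0.289, 0.002], 0.56, [415.0, 305.0]), ([0.489, -0.106, 0.068], 0.38, [359.0, 246.0])]
hammer [([0.721, 0.346, 0.0], 0.66, [219.0, 175.0])]
cork_block [([0.36, 0.129, -0.004], 0.62, [284.0, 287.0])]
drill [([0.429, -0.52, -0.002], 0.97, [486.0, 268.0])]
1.5 [0.23409848 0.55249227 0.23129252] [1.99055443e-01 9.79988229e-01 3.21503520e-05 1.01881085e-05]
```

View pics/top1.png

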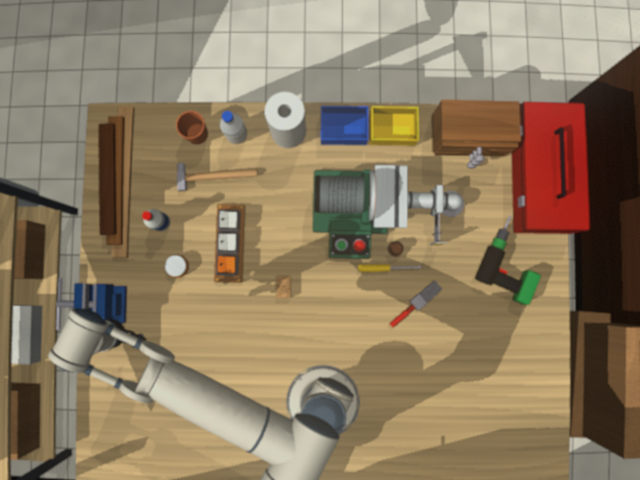

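View pics/scene1.png

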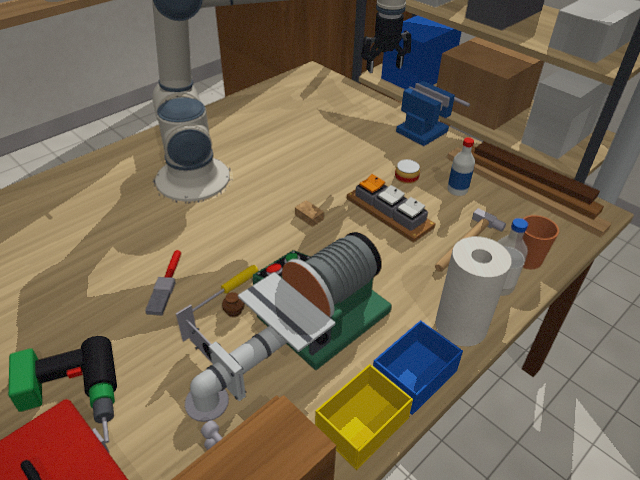

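The top view has +x up and +y to the left. The orange rocker is at the near end of the board (223,263) and the green and red buttons are at (342,244) and (360,245). The tab is at (437,243), with the foot at (396,249) and the screwdriver at (390,268) in front of it. The scene view shows the same layout, and the gate tab face at (183,317) looks clear. Sander yaw is near −0.05 and the board is near 0. I'll set out for the gate with the fingers shut.

Request:
drive_tool:
  motion:
    - [1,[9,-40,0],[0,0,4]]
    - [1,[18,-80,0],[0,0,8]]
    - [1,[27,-120,0],[0,0,12]]
    - [1,[36,-160,0],[0,0,16]]
    - [1,[45,-200,0],[0,0,20]]
  force: 20

```text
t: 1.92
position: [0.279, 0.3508, 0.2311]
ee_rot: [0.024, 1.0, 0.0, 0.0]
wrist_force: [1.1, -1.5, -0.1]
gripper_width: 0.0255
grasp_force: 0.0
```

Request:
drive_tool:
  motion:
    - [1,[9,-40,0],[0,0,0]]
    - [1,[18,-80,0],[0,0,0]]
    - [1,[27,-120,0],[0,0,0]]
    - [1,[36,-160,0],[0,0,0]]
    - [1,[45,-200,0],[0,0,0]]

```text
t: 2.33
position: [0.3239, 0.1507, 0.2315]
ee_rot: [0.025, 1.0, 0.0, 0.001]
wrist_force: [1.3, -1.2, 0.2]
gripper_width: 0.0001
grasp_force: 0.0
```

Request:
drive_tool:
  motion:
    - [1,[9,-40,0],[0,0,0]]
    - [1,[18,-80,0],[0,0,0]]
    - [1,[27,-120,0],[0,0,0]]
    - [1,[36,-160,0],[0,0,0]]
    - [1,[45,-200,0],[0,0,0]]

```text
t: 2.75
position: [0.3689, -0.0497, 0.2317]
ee_rot: [0.026, 1.0, -0.0, 0.001]
wrist_force: [1.3, -0.0, -1.2]
gripper_width: -0.0001
grasp_force: 0.0
```

Request:
drive_tool:
  motion:
    - [1,[9,-40,0],[0,0,0]]
    - [1,[18,-80,0],[0,0,0]]
    - [1,[27,-120,0],[0,0,0]]
    - [1,[36,-160,0],[0,0,0]]
    - [1,[45,-200,0],[0,0,0]]

```text
t: 3.17
position: [0.414, -0.2499, 0.2315]
ee_rot: [0.026, 1.0, -0.0, 0.0]
wrist_force: [1.0, 1.2, 0.9]
gripper_width: -0.0
grasp_force: 0.0
```

Request:
drive_tool:
  motion:
    - [1,[2,-34,0],[0,0,0]]
    - [1,[4,-68,0],[0,0,0]]
    - [1,[6,-102,0],[0,0,0]]
    - [1,[6,-102,0],[0,0,0]]

```text
t: 3.5
position: [0.4192, -0.3545, 0.2292]
ee_rot: [0.028, 1.0, -0.0, -0.001]
wrist_force: [0.4, -0.2, 0.1]
gripper_width: 0.0001
grasp_force: 0.0
```

```bash
python3 - <<'E'
from h import *
s=env.state(); d=snap('wrist','w1.png')
print(s['position'],np.round(d['mount'],3).tolist())
for q in ['gate_tab','turned_foot','screwdriver','drill']:
    print(q,[(np.round(a['position'],3).tolist(),round(a['confidence'],2)) for a in env.pinpoint('wrist',q)[:2]])
env.read_camera('scene')
for q in ['gate_tab']: print(q,[(np.round(a['position'],3).tolist(),round(a['confidence'],2)) for a in env.pinpoint('scene',q)[:2]])
E
```

```text
[ 0.41915763 -0.35448081  0.22916549] [[-0.002, -0.96, -0.281, 0.072], [1.0, -0.002, 0.001, -0.0], [-0.001, -0.281, 0.96, -0.143], [0.0, 0.0, 0.0, 1.0]]
gate_tab []
turned_foot [([0.484, -0.226, -0.001], 0.91)]
screwdriver [([0.427, -0.213, 0.002], 0.94)]
drill []
gate_tab [([0.495, -0.352, 0.094], 0.68)]
```

View pics/w1.png

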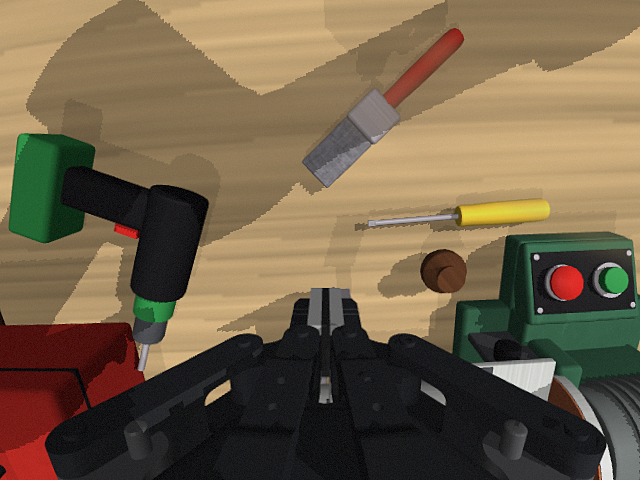

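The wrist view shows the fingertips at about (325,295). The screwdriver tip (365,225) and foot (443,270) are clear to the side, and the tab is hidden behind the gripper. Its position from the fixed cameras agrees, about (0.496, −0.351). I'll descend in front of it.

Request:
drive_tool:
  motion:
    - [1,[10,1,-35],[0,0,0]]
    - [1,[20,2,-70],[0,0,0]]
    - [1,[28,3,-105],[0,0,0]]
    - [1,[30,3,-138],[0,0,0]]
    - [1,[30,3,-138],[0,0,0]]

```text
t: 4.27
position: [0.4477, -0.3428, 0.0852]
ee_rot: [0.025, 1.0, 0.004, -0.005]
wrist_force: [-1.4, 0.8, -1.6]
gripper_width: -0.0003
grasp_force: 0.0
```

Request:
drive_tool:
  motion:
    - [1,[10,0,0],[0,0,0]]
    - [1,[20,-1,0],[0,0,0]]
    - [1,[30,-1,0],[0,0,0]]
    - [1,[40,-2,0],[0,0,0]]
    - [1,[50,-2,0],[0,0,0]]

```text
t: 4.68
position: [0.5015, -0.3493, 0.0958]
ee_rot: [0.026, 1.0, -0.001, 0.001]
wrist_force: [-2.6, -0.3, 3.7]
gripper_width: -0.0
grasp_force: 1.8
```

Request:
drive_tool:
  motion:
    - [1,[8,0,0],[0,0,0]]
    - [1,[16,-1,0],[0,0,0]]
    - [1,[24,-1,0],[0,0,0]]

```text
t: 4.93
position: [0.5249, -0.3498, 0.0936]
ee_rot: [0.026, 1.0, -0.0, -0.0]
wrist_force: [-4.3, 0.9, 1.7]
gripper_width: 0.0002
grasp_force: 1.8
```

Request:
drive_tool:
  motion:
    - [1,[5,0,0],[0,0,0]]
    - [1,[10,0,0],[0,0,0]]
    - [1,[13,-1,0],[0,0,0]]

```text
t: 5.18
position: [0.5376, -0.3502, 0.0931]
ee_rot: [0.026, 1.0, 0.0, -0.0]
wrist_force: [-3.0, 2.0, 0.9]
gripper_width: 0.0004
grasp_force: 1.6
```

Request:
drive_tool:
  motion:
    - [1,[3,0,0],[0,0,0]]
    - [1,[5,0,0],[0,0,0]]

```text
t: 5.35
position: [0.5422, -0.3504, 0.093]
ee_rot: [0.026, 1.0, 0.0, -0.0]
wrist_force: [-3.0, 0.6, 1.4]
gripper_width: -0.0002
grasp_force: 1.6
```

Request:
drive_tool:
  motion:
    - [1,[2,0,0],[0,0,0]]
    - [1,[4,0,0],[0,0,0]]

```text
t: 5.52
position: [0.5452, -0.3504, 0.0929]
ee_rot: [0.026, 1.0, 0.0, -0.001]
wrist_force: [-13.0, 4.1, 5.6]
gripper_width: 0.0003
grasp_force: 6.4
```

Request:
drive_tool:
  motion:
    - [1,[2,0,0],[0,0,0]]
    - [1,[3,0,0],[0,0,0]]

```text
t: 5.68
position: [0.5453, -0.3504, 0.093]
ee_rot: [0.027, 1.0, 0.001, -0.005]
wrist_force: [-20.6, 3.7, 7.7]
gripper_width: 0.0002
grasp_force: 10.9
```

The force rose from 3 to 20 N with no further motion, so the blade is on its stop. I'll back off, rise and look.

Request:
drive_tool:
  motion:
    - [1,[-20,0,0],[0,0,0]]
    - [1,[-50,0,0],[0,0,0]]
    - [1,[-80,0,20],[0,0,0]]
    - [1,[-100,20,55],[0,0,0]]
    - [1,[-110,50,90],[0,0,0]]

```text
t: 6.1
position: [0.4387, -0.3067, 0.1764]
ee_rot: [0.028, 1.0, 0.0, -0.001]
wrist_force: [0.1, 0.6, 1.0]
gripper_width: 0.0003
grasp_force: 0.0
```

```bash
python3 - <<'E'
from h import *
print(env.state()['position'])
for c in('scene','top'):
    d=snap(c,c+'2.png')
    for q in ['gate_tab','extraction_on_half','start_face','stop_face','switch_board','turned_foot']:
        print(c,q,[(np.round(a['position'],3).tolist(),round(a['confidence'],2)) for a in env.pinpoint(c,q)[:2]])
    if c=='scene': im=cv2.imread('pics/scene2.png'); cv2.imwrite('pics/s2c.png',cv2.resize(im[230:430,120:390],None,fx=2.5,fy=2.5))
E
```

```text
[ 0.43874901 -0.30674199  0.17638887]
scene gate_tab [([0.553, -0.351, 0.096], 0.66)]
scene extraction_on_half [([0.429, 0.322, 0.073], 0.65)]
scene start_face [([0.49, -0.105, 0.068], 0.65), ([0.491, -0.056, 0.064], 0.61)]
scene stop_face [([0.49, -0.11, 0.07], 0.42), ([0.486, -0.226, -0.0], 0.42)]
scene switch_board [([0.501, 0.306, -0.003], 0.66)]
scene turned_foot [([0.487, -0.226, -0.003], 0.79)]
top gate_tab [([0.424, -0.208, -0.002], 0.68), ([0.559, -0.349, 0.094], 0.6)]
top extraction_on_half [([0.434, 0.318, 0.07], 0.81), ([0.494, -0.053, 0.063], 0.69)]
top start_face [([0.494, -0.053, 0.068], 0.38)]
top stop_face [([0.494, -0.106, 0.071], 0.65)]
top switch_board [([0.499, 0.302, 0.004], 0.62)]
top turned_foot [([0.486, -0.227, -0.005], 0.63)]
```

View pics/s2c.png

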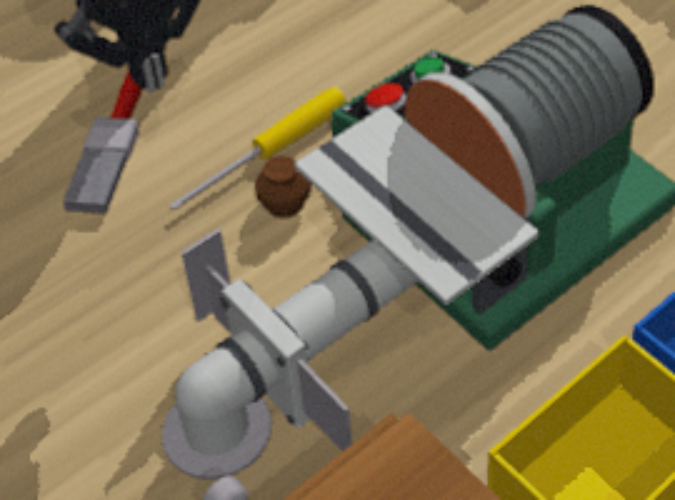

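The blade now sticks out behind its housing at (325,405) and the tab stands close to it at (205,275). It has travelled about 59 mm, so the gate is home. Next is the orange rocker at (0.432, 0.319).

Request:
drive_tool:
  motion:
    - [1,[-4,36,15],[0,0,0]]
    - [1,[-8,74,30],[0,0,0]]
    - [1,[-12,113,45],[0,0,0]]
    - [1,[-16,153,50],[0,0,0]]
    - [1,[-20,193,50],[0,0,0]]

```text
t: 7.22
position: [0.4211, -0.1117, 0.2288]
ee_rot: [0.026, 1.0, -0.0, 0.002]
wrist_force: [1.5, 1.6, 1.5]
gripper_width: -0.0002
grasp_force: 0.0
```

Request:
drive_tool:
  motion:
    - [1,[0,40,0],[0,0,0]]
    - [1,[0,80,0],[0,0,0]]
    - [1,[0,120,0],[0,0,0]]
    - [1,[0,160,0],[0,0,0]]
    - [1,[0,200,0],[0,0,0]]

```text
t: 7.63
position: [0.4207, 0.0889, 0.227]
ee_rot: [0.026, 1.0, 0.0, 0.0]
wrist_force: [1.4, -0.2, -0.4]
gripper_width: 0.0002
grasp_force: 0.0
```

Request:
drive_tool:
  motion:
    - [1,[2,40,0],[0,0,0]]
    - [1,[5,80,-5],[0,0,0]]
    - [1,[8,120,-15],[0,0,0]]
    - [1,[11,160,-25],[0,0,0]]
    - [1,[14,198,-35],[0,0,0]]

```text
t: 8.05
position: [0.4348, 0.2874, 0.1915]
ee_rot: [0.026, 1.0, 0.0, 0.0]
wrist_force: [0.1, -1.6, 0.2]
gripper_width: 0.0002
grasp_force: 0.0
```

Request:
drive_tool:
  motion:
    - [1,[6,36,-20],[0,0,0]]
    - [1,[6,37,-37],[0,0,0]]
    - [1,[6,37,-37],[0,0,0]]

```text
t: 8.3
position: [0.4391, 0.3228, 0.1494]
ee_rot: [0.024, 1.0, -0.002, -0.004]
wrist_force: [-1.5, -1.2, -0.5]
gripper_width: 0.0003
grasp_force: 0.0
```

```bash
python3 - <<'E'
from h import *
s=env.state(); print(s['position'])
snap('wrist','w2.png')
for q in ['extraction_on_half','switch_board','start_face']:
    print(q,[(np.round(a['position'],3).tolist(),round(a['confidence'],2)) for a in env.pinpoint('wrist',q)[:2]])
E
```

```text
[0.4391192  0.32284546 0.14935725]
extraction_on_half [([0.433, 0.319, 0.069], 0.78)]
switch_board []
start_face []
```

View pics/w2.png

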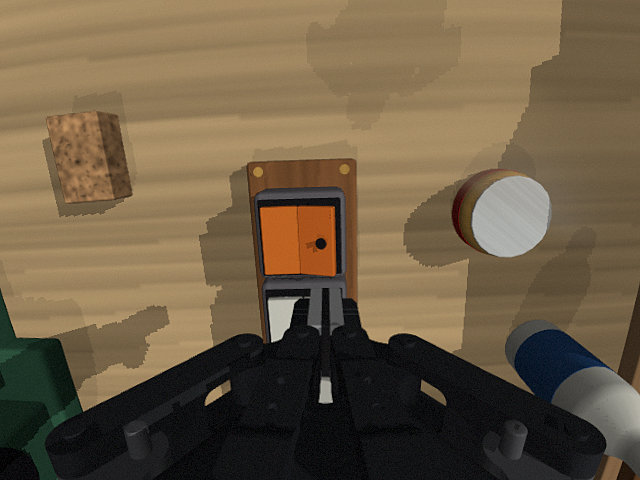

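The wrist view shows the orange rocker at (300,240). Its dot (320,243) is on the right-hand, +y half, and the network's (0.433, 0.319, 0.069) agrees with that. I'll press slightly outboard of it.

Request:
drive_tool:
  motion:
    - [1,[-7,2,-20],[0,0,0]]
    - [1,[-7,2,-45],[0,0,0]]
    - [1,[-7,2,-65],[0,0,0]]
    - [1,[-7,2,-65],[0,0,0]]

```text
t: 8.83
position: [0.433, 0.3221, 0.0871]
ee_rot: [0.027, 1.0, -0.001, -0.002]
wrist_force: [-0.4, 0.0, -1.5]
gripper_width: -0.0001
grasp_force: 0.0
```

Request:
drive_tool:
  motion:
    - [1,[0,0,-4],[0,0,0]]
    - [1,[0,0,-8],[0,0,0]]
    - [1,[0,0,-11],[0,0,0]]

```text
t: 9.08
position: [0.4352, 0.3243, 0.0809]
ee_rot: [0.026, 1.0, 0.001, 0.002]
wrist_force: [0.3, -0.6, -0.2]
gripper_width: -0.0
grasp_force: 0.0
```

Request:
drive_tool:
  motion:
    - [1,[-2,1,-3],[0,0,0]]
    - [1,[-2,1,-6],[0,0,0]]
    - [1,[-2,1,-8],[0,0,0]]
    - [1,[-2,1,-8],[0,0,0]]

```text
t: 9.42
position: [0.4322, 0.3257, 0.0712]
ee_rot: [0.026, 1.0, 0.001, 0.0]
wrist_force: [-0.4, 0.1, 0.4]
gripper_width: -0.0003
grasp_force: 0.4
```

Request:
drive_tool:
  motion:
    - [1,[0,0,-2],[0,0,0]]
    - [1,[0,0,-4],[0,0,0]]
    - [1,[0,0,-4],[0,0,0]]

```text
t: 9.67
position: [0.4323, 0.3253, 0.0669]
ee_rot: [0.026, 1.0, 0.0, 0.0]
wrist_force: [1.0, 2.0, 1.7]
gripper_width: -0.0001
grasp_force: 1.3
```

Request:
drive_tool:
  motion:
    - [1,[0,0,-2],[0,0,0]]
    - [1,[0,0,-3],[0,0,0]]
    - [1,[0,0,-3],[0,0,0]]

```text
t: 9.92
position: [0.4324, 0.3254, 0.065]
ee_rot: [0.026, 1.0, 0.001, 0.001]
wrist_force: [-1.8, 1.7, 8.5]
gripper_width: 0.0001
grasp_force: 3.9
```

Request:
drive_tool:
  motion:
    - [1,[0,0,-2],[0,0,0]]
    - [1,[0,0,-2],[0,0,0]]

```text
t: 10.08
position: [0.4325, 0.3254, 0.0648]
ee_rot: [0.026, 1.0, 0.001, 0.001]
wrist_force: [-4.4, -1.1, 16.7]
gripper_width: 0.0002
grasp_force: 8.2
```

It stopped at 17 N without moving further. I'll lift and check.

Request:
drive_tool:
  motion:
    - [1,[0,0,10],[0,0,0]]
    - [1,[2,0,40],[0,0,0]]
    - [1,[6,-3,75],[0,0,0]]
    - [1,[7,-3,90],[0,0,0]]

```text
t: 10.42
position: [0.4402, 0.3216, 0.1556]
ee_rot: [0.026, 1.0, 0.0, 0.002]
wrist_force: [0.7, 0.6, 0.2]
gripper_width: 0.0001
grasp_force: 0.0
```

```bash
python3 - <<'E'
from h import *
print(env.state()['position'])
d=snap('wrist','w3.png'); im=cv2.imread('pics/w3.png'); cv2.imwrite('pics/w3c.png',cv2.resize(im[140:320,200:420],None,fx=3,fy=3))
E
```

```text
[0.4401747  0.32164445 0.1556043 ]
```

View pics/w3c.png

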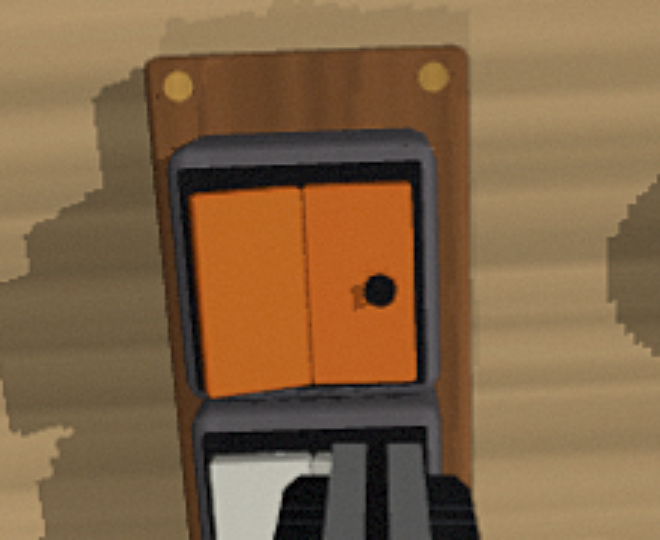

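The orange rocker is now tilted the other way, with its dotted half (380,290 in the crop) down. It is on, and the white rocker is untouched. Now to the green button.

Request:
drive_tool:
  motion:
    - [1,[4,-40,0],[0,0,0]]
    - [1,[8,-80,0],[0,0,0]]
    - [1,[12,-120,0],[0,0,0]]
    - [1,[16,-160,0],[0,0,0]]
    - [1,[20,-200,0],[0,0,0]]

```text
t: 10.88
position: [0.4583, 0.1199, 0.1507]
ee_rot: [0.026, 1.0, -0.001, -0.001]
wrist_force: [0.5, -0.1, 0.1]
gripper_width: 0.0002
grasp_force: 0.0
```

Request:
drive_tool:
  motion:
    - [1,[8,-38,0],[0,0,0]]
    - [1,[16,-78,0],[0,0,0]]
    - [1,[24,-118,0],[0,0,0]]
    - [1,[32,-156,0],[0,0,0]]
    - [1,[32,-174,-5],[0,0,0]]

```text
t: 11.3
position: [0.4912, -0.0565, 0.1465]
ee_rot: [0.028, 1.0, -0.001, -0.0]
wrist_force: [-0.2, -0.7, -0.1]
gripper_width: 0.0001
grasp_force: 0.0
```

```bash
python3 - <<'E'
from h import *
d=snap('wrist','w4.png'); print(env.state()['position'])
for q in ['start_face','stop_face']:
    print(q,[(np.round(a['position'],3).tolist(),round(a['confidence'],2)) for a in env.pinpoint('wrist',q)[:2]])
E
```

```text
[ 0.49024334 -0.0577239   0.14465519]
start_face [([0.492, -0.049, 0.068], 0.97), ([0.429, -0.213, 0.004], 0.23)]
stop_face [([0.486, -0.109, 0.069], 0.81)]
```

View pics/w4.png

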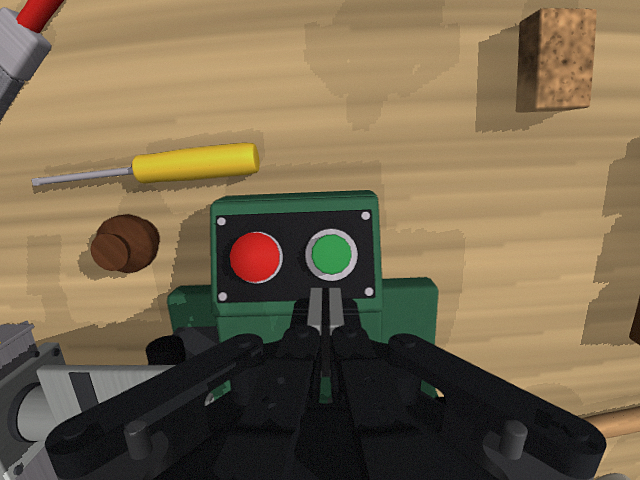

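The wrist view shows the green button at (331,254), a few mm to +y of the fingertips, with the red one clear at (256,257). I'll shift +5 mm in y and press straight down.

Request:
drive_tool:
  motion:
    - [1,[0,3,-20],[0,0,0]]
    - [1,[0,5,-40],[0,0,0]]
    - [1,[0,5,-58],[0,0,0]]
    - [1,[0,5,-63],[0,0,0]]
    - [1,[0,5,-63],[0,0,0]]

```text
t: 11.87
position: [0.4897, -0.0456, 0.0817]
ee_rot: [0.025, 1.0, 0.0, -0.002]
wrist_force: [0.1, 0.4, -0.4]
gripper_width: 0.0002
grasp_force: 0.0
```

Request:
drive_tool:
  motion:
    - [1,[0,0,-3],[0,0,0]]
    - [1,[0,0,-6],[0,0,0]]
    - [1,[0,0,-6],[0,0,0]]
    - [1,[0,0,-6],[0,0,0]]

```text
t: 12.2
position: [0.4914, -0.0469, 0.0786]
ee_rot: [0.026, 1.0, -0.0, 0.001]
wrist_force: [-0.1, -0.1, 0.1]
gripper_width: -0.0001
grasp_force: 0.0
```

Request:
drive_tool:
  motion:
    - [1,[0,-4,-3],[0,0,0]]
    - [1,[0,-4,-6],[0,0,0]]
    - [1,[0,-4,-8],[0,0,0]]
    - [1,[0,-4,-8],[0,0,0]]

```text
t: 12.53
position: [0.4908, -0.0511, 0.0692]
ee_rot: [0.026, 1.0, 0.0, -0.0]
wrist_force: [0.3, -0.4, 0.2]
gripper_width: -0.0003
grasp_force: 0.0
```

Request:
drive_tool:
  motion:
    - [1,[0,0,-2],[0,0,0]]
    - [1,[0,0,-4],[0,0,0]]
    - [1,[0,0,-4],[0,0,0]]

```text
t: 12.78
position: [0.4915, -0.051, 0.066]
ee_rot: [0.026, 1.0, -0.0, 0.001]
wrist_force: [0.1, -0.2, 3.0]
gripper_width: -0.0001
grasp_force: 1.3
```

Request:
drive_tool:
  motion:
    - [1,[0,0,-2],[0,0,0]]
    - [1,[0,0,-2],[0,0,0]]

```text
t: 12.95
position: [0.4916, -0.051, 0.0642]
ee_rot: [0.026, 1.0, -0.0, 0.001]
wrist_force: [0.9, -1.0, 3.7]
gripper_width: 0.0003
grasp_force: 1.7
```

Request:
drive_tool:
  motion:
    - [1,[0,0,-2],[0,0,0]]
    - [1,[0,0,-3],[0,0,0]]
    - [1,[0,0,-3],[0,0,0]]

```text
t: 13.2
position: [0.4919, -0.051, 0.0626]
ee_rot: [0.026, 1.0, -0.0, 0.001]
wrist_force: [-0.3, 1.3, 8.8]
gripper_width: -0.0
grasp_force: 4.6
```

Request:
drive_tool:
  motion:
    - [1,[0,0,-2],[0,0,0]]
    - [1,[0,0,-2],[0,0,0]]

```text
t: 13.37
position: [0.4921, -0.0511, 0.0622]
ee_rot: [0.026, 1.0, -0.0, 0.002]
wrist_force: [-4.5, 1.0, 18.2]
gripper_width: 0.0002
grasp_force: 8.9
```

It is bottomed out at 18 N after about 6.5 mm. I'll lift well clear and check everything.

Request:
drive_tool:
  motion:
    - [1,[0,0,12],[0,0,0]]
    - [1,[0,0,45],[0,0,0]]
    - [1,[0,0,85],[0,0,0]]
    - [1,[-30,25,105],[0,0,0]]
    - [1,[-60,50,120],[0,0,0]]

```text
t: 13.78
position: [0.4328, -0.0026, 0.1795]
ee_rot: [0.027, 1.0, -0.0, 0.0]
wrist_force: [0.2, 0.5, 0.1]
gripper_width: -0.0
grasp_force: 0.0
```

Request:
drive_tool:
  motion:
    - [1,[-30,25,10],[0,0,0]]
    - [1,[-50,55,20],[0,0,0]]
    - [1,[-50,55,20],[0,0,0]]

```text
t: 14.03
position: [0.3806, 0.0562, 0.2005]
ee_rot: [0.024, 1.0, 0.001, 0.002]
wrist_force: [1.1, -0.7, 0.9]
gripper_width: -0.0
grasp_force: 0.0
```

```bash
python3 - <<'E'
from h import *
print(env.state()['position'],env.state()['wrist_force'])
d=snap('scene','scene3.png')
for q in 'gate_tab extraction_on_half start_face turned_foot screwdriver brush cork_block wax_tin'.split():
    print(q,[(np.round(a['position'],3).tolist(),round(a['confidence'],2)) for a in env.pinpoint('scene',q)[:1]])
im=cv2.imread('pics/scene3.png'); cv2.imwrite('pics/s3c.png',cv2.resize(im[150:400,120:440],None,fx=2.4,fy=2.4))
E
```

```text
[0.38058553 0.05624509 0.20050217] [ 1.05248847 -0.72979548  0.87593042]
gate_tab [([0.556, -0.351, 0.095], 0.82)]
extraction_on_half [([0.429, 0.321, 0.066], 0.51)]
start_face [([0.429, 0.471, 0.0], 0.54)]
turned_foot [([0.488, -0.228, -0.0], 0.57)]
screwdriver [([0.424, -0.206, -0.001], 0.57)]
brush [([0.31, -0.286, -0.005], 0.97)]
cork_block [([0.363, 0.124, -0.002], 0.85)]
wax_tin [([0.429, 0.47, 0.003], 0.83)]
```

View pics/s3c.png

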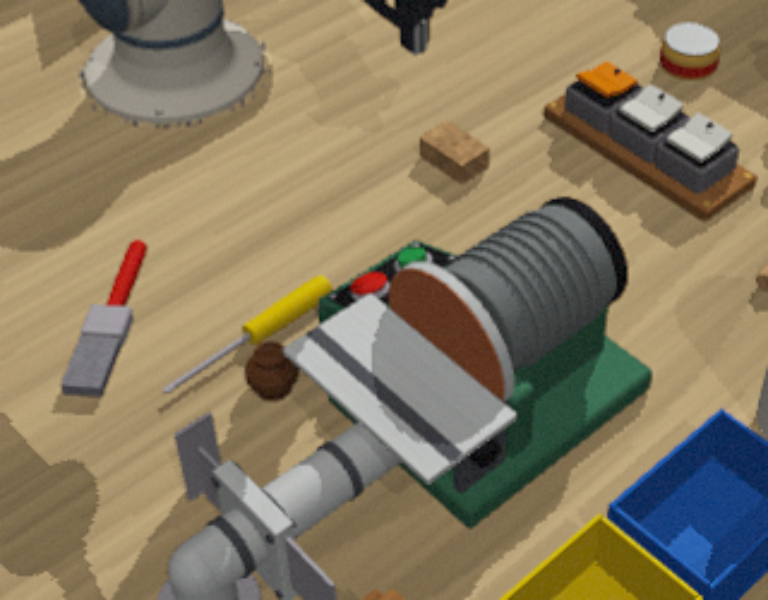

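The picture shows the gate home (195,455), the orange rocker (607,80) tilted opposite to the two white ones, and the buttons out (412,258 and 370,284). The loose things are where they were and the gripper is clear.

```bash
python3 -c "
from workcell import env
print(env.hand_in())"
```

```text
the job is handed in; nothing more can be done
None
```

The gate was pushed home, the extraction switched on, and the green start button then pressed to its stop and released; the job is handed in, but no verdict came back.

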